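# Load the press dies and open the air

### The job

Set up the eyelet press: take the three loose steel dies one by one and drop each, stem up, into the bore of the die carrier that matches its foot, so that it sits fully down; then open the air valve half way, its lever at 45 degrees between shut (across the pipe) and open (along the pipe). Keep the air shut until all three dies are in, and leave the die that is already in the carrier, the thread spool, the nail jar and the polish tin where they are.

Things in the scene. Friction and masses are not known exactly. Their poses are not given: they have to be found in the camera images.
- die_small: small bare steel die with a round foot 26 mm in diameter; its origin is the centre of its underside, z up along the stem. The foot is 16 mm high; on it stands a round 18 mm stem 24 mm high (top at 40 mm), to be gripped from above. Stands upright on the bench at the start.
- die_large: large bare steel die with a round foot 42 mm in diameter; its origin is the centre of its underside, z up along the stem. The foot is 16 mm high; on it stands a round 18 mm stem 24 mm high (top at 40 mm), to be gripped from above. Stands upright on the bench at the start.
- die_square: bare steel die with a square foot 32 x 32 mm; its origin is the centre of its underside, z up along the stem. The foot is 16 mm high; on it stands a square 18 x 18 mm (flats parallel to the foot's) stem 24 mm high (top at 40 mm), to be gripped from above. Stands upright on the bench at the start. x and y are parallel to the foot's sides.
- carrier: fixed dark steel die carrier block 134 x 134 x 30 mm with four blind bores 14 mm deep at (+-31, +-31) mm from its centre, standing on the bench at any yaw; origin: centre of its underside. A seated die's origin is at 16 mm above the bench.
- bore_small (a point): centre of the mouth (top face, 30 mm above the bench) of the carrier's round bore 30 mm in diameter, for the small die; axes are the carrier's
- bore_large (a point): centre of the mouth of the carrier's round bore 46 mm in diameter, for the large die; axes are the carrier's
- bore_square (a point): centre of the mouth of the carrier's square bore 36 x 36 mm, sides parallel to the carrier's x and y, for the square die; axes are the carrier's
- die_loaded: fourth steel die, round foot 34 mm, round 18 mm stem with its top 26 mm above the carrier's top face, already sitting in the carrier's fourth bore (round, 38 mm); stays there; origin: centre of its underside
- air_lever (a joint): air valve lever, rad: 0 = shut, lever across the pipe; 1.571 = fully open, lever along the pipe; 0.785 = half. It turns counter-clockwise seen from above as it opens and stays where it is left (about 1 N at its end). It starts shut or nearly shut.
- valve_axis (a point): point on the lever's vertical turning axis at the height of the lever's bar (72 mm above the bench). Axes are the fixed valve's: the pipe (copper, 22 mm thick, top 43 mm above the bench) runs along y; a clear filter bowl 72 mm high, 36 mm in diameter, stands on it 70 mm along +y; when shut, the lever points along -x.
- lever_grip (a point): grip point in the steel lever's bar, 78 mm from the turning axis; the bar is 12 mm wide, 12 mm high (66 to 78 mm above the bench), ends 95 mm from the axis; free air below it. Axes turn with the lever: -x points outward along the bar.
- spool: bystander: wooden thread spool standing upright, 38 mm in diameter, 43 mm high; origin: centre of its underside
- jar: bystander: glass jar of nails, 58 mm in diameter, 62 mm high; origin: centre of its underside
- tin: bystander: flat polish tin, 67 mm in diameter, 24 mm high; origin: centre of its underside
Mind the look-alikes: they are no part of the job. Leave any orange look-alike of the die_small alone.

How it is judged:
By the outcome, as a careful person would: the job done as asked, in the order asked, and still so for the second after the job is handed in, with the robot touching nothing.
It also fails if it takes over 70 s, if anything falls off the work surface, if the arm or the gripper's body presses on something with over 40 N, if the wrist force passes 120 N, or if a joint passes its speed limit or range.

### The arm

A 7-joint arm with a two-finger parallel gripper is mounted at the origin on the work surface. World frame = base frame: x ahead of the robot, y to its left, z up, the work surface at z = 0. Lengths are in m, angles in rad, forces in N, time in s.
With the tool pointing down it reaches from about 0.425 to 0.925 m from the base axis. Payload 6.8 kg.
Tool frame: the origin (TCP) lies between the finger pads; the fingertips stand 11 mm ahead of it and the grasp point (between the pads) lies 8 mm behind it; z points along the fingers, y is the line along which they close (so a half turn about z gives the same grasp; the last joint's range is limited). The gripper opens to 85 mm and grips with 20 to 120 N. Pads are 22 mm wide; open, the fingers measure 114 mm over their backs; the gripper's body (76 mm by 85 mm) begins 54 mm behind the grasp point. The pads swing forward as they close: fully open they stand 13 mm farther back than shut.
Start: joints at [-1.318, 0.477, 0.022, 1.555, -0.011, 1.109, -0.083], TCP at [0.238, 0.632, 0.242] pointing down, gripper open.
Joint ranges: [-2.96, 2.96], [-0.34, 2.1], [-1.41, 1.46], [0.24, 2.44], [-1.37, 4.51], [0.17, 1.92], [-2.96, 2.96]. Speed limits (rad/s): [2.39, 2.39, 3.14, 3.14, 3.14, 3.14, 3.14].

### API

Orientations are given as a rotation vector (axis times angle).
In Python, from bench import r gives the robot as it stands.
- The arm moves only by the tool send_rows, never from a script. Its argument "deltas" is a list of rows, each an object of numbers: "dx", "dy", "dz": the shift along the world's x, y, z in mm; "rx", "ry", "rz": the turn, a rotation vector about the world's x, y, z in degrees. A call has 1 to 5 rows; each row is the pose to reach, as a shift and turn from the pose commanded when the call began; what a row does not reach only later rows make up. A row lasts 1/12 s, in which the tool goes at most 41.7 mm and 7.16 degrees, less where a joint would pass 70% of its speed; a pose out of reach is approached as far as the arm can. A call with a gripper value outside its range is refused whole. "jaw" is the finger opening in mm, from 0 to 85.4, set as the call begins (left out, the last holds). The fingers move at their own pace and stop on an object; "newtons" is the grip in N (left out, the last holds). Time passes only in rows, so rows that repeat a pose let the fingers close. It gives the time, the measured TCP pose, the force, the opening and the grip force at its end, in the units of the state.
- r.get_obs(): the state, without advancing time (a new reading comes with each control period).
- r.grab_frame(name): name is "scene" or "top" or "wrist"; returns a dict with "frame" (420x560x3 uint8, blue, green, red), "z_map" (420x560 float32, m along the optical axis (not along the pixel's ray), 0 where there is no reading), "vertical_fov" (degrees; the focal length in pixels is half the picture's height over the tangent of half this angle, whatever the lens; pixels are square), "cx", "cy" (the principal point, pixels), "distortion" ([k1, k2, p1, p2, k3] as OpenCV has them; the pictures are not rectified), "xyz" and "orientation" of the camera in the world. Camera axes: x right, y down, z forward; pixel columns grow to the right and rows downward; lengths in m; the calibration is good to about 2 mm. A picture is of the moment at which its call begins.
- r.hand_in(): hands the job in; it is judged then, once.
The state is a dict: "clock": time; "joints": joint angles; "qvel": joint speeds; "tau": joint torques, N m; "tcp_pos": TCP position; "orientation": TCP orientation; "contact_force": force on the tool from outside, world axes, zero at the start; "moment": the same for the moment, N m; "grip_width": finger opening in m; "gripper_force": force on a finger pad.
Only numpy, scipy, OpenCV 4.12 (cv2) and the standard library are available. Lean on these libraries where they do the work, as an engineer would, in place of code of your own. Each camera call takes 0.05 s, during which the arm holds its last target. There are 200 camera calls.

## Working session

There is one attempt and no reset: what is moved stays moved. The work goes in short steps, Python scripts to look and compute and a tool call to move; the robot and the scene stay as the last step left them, time stands still between calls to the robot, and variables do not carry over. Pictures are saved under pics/ and viewed, at most 10 in all, crops included, and the job is handed in when it is done.

Besides the shell and the picture viewer there is one more tool, called after "Call:" as name([rows], argument=value, ...), one row to a line, values as JSON. send_rows: Moves the arm, as the interface text tells. Its arguments: {"type":"object","properties":{"deltas":{"type":"array","items":{"type":"object","properties":{"dx":{"type":"number"},"dy":{"type":"number"},"dz":{"type":"number"},"rx":{"type":"number"},"ry":{"type":"number"},"rz":{"type":"number"}}}},"jaw":{"type":"number"},"newtons":{"type":"number"}},"required":["deltas"]}

```bash
mkdir -p pics; cat > h.py <<'E'
import numpy as np, cv2
from scipy.spatial.transform import Rotation as R
from bench import r
def grab(n):
    d=r.grab_frame(n); H=d["frame"].shape[0]
    f=H/2/np.tan(np.radians(d["vertical_fov"])/2)
    d["K"]=np.array([[f,0,d["cx"]],[0,f,d["cy"]],[0,0,1]]); d["D"]=np.array(d["distortion"],float)
    o=np.array(d["orientation"],float)
    d["R"]=R.from_rotvec(o).as_matrix() if o.shape==(3,) else o
    d["t"]=np.array(d["xyz"]); return d
def cast(d,px,z):
    u=cv2.undistortPoints(np.array(px,float).reshape(-1,1,2),d["K"],d["D"]).reshape(-1,2)
    w=np.c_[u,np.ones(len(u))]@d["R"].T
    return d["t"]+w*((z-d["t"][2])/w[:,2])[:,None]
def cloud(d):
    H,W=d["z_map"].shape; g=np.stack(np.meshgrid(np.arange(W),np.arange(H)),-1).reshape(-1,1,2).astype(float)
    u=cv2.undistortPoints(g,d["K"],d["D"]).reshape(-1,2)
    p=np.c_[u,np.ones(len(u))]*d["z_map"].reshape(-1,1)
    return (p@d["R"].T+d["t"]).reshape(H,W,3)
E
python3 - <<'E'
from h import *
o=r.get_obs(); print(o["tcp_pos"],o["orientation"],o["clock"])
for n in("top","scene"):
    d=grab(n); cv2.imwrite(f"pics/{n}0.png",d["frame"]); print(n,d["t"],d["orientation"],d["vertical_fov"],(d["z_map"]>0).mean())
    np.savez(f"{n}0.npz",**{k:d[k] for k in("frame","K","D","R","t","z_map")})
E
```

```text
[0.23810385 0.63097632 0.24130713] [-5.63617715e-01 -3.09042516e+00  2.91663078e-03] 0.0
top [0.38604844 0.00322272 1.09525082] [-2.13381485  2.18849157 -0.15752815] 47.150992077511 0.9959141156462585
scene [ 1.22179421 -0.06495017  0.57555827] [-1.71912736 -1.54524591  0.7922469 ] 52.503971895223295 0.9962074829931973
```

View pics/top0.png

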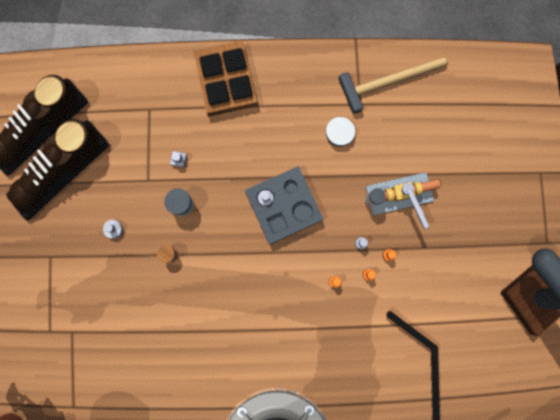

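View pics/scene0.png

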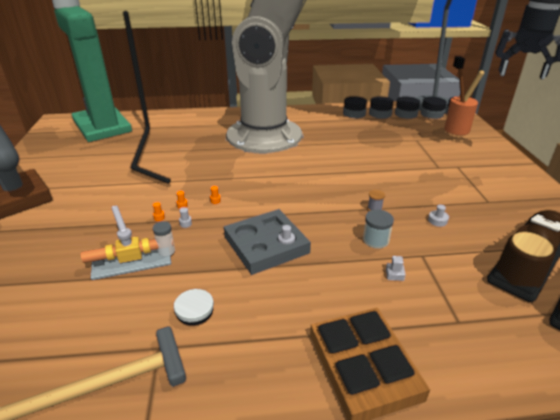

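The top view shows the carrier at (285,205), the valve pivot at (408,188) with its bowl at (377,196), and the lever end at (427,226).
Die candidates:
- Steel at (178,158), square.
- Steel at (112,229), large round.
- Steel at (362,243), small round. It fits die_small because it is bare steel.
- Orange at (335,282), (369,275) and (390,255). These are look-alikes, to be left alone.

```bash
python3 - <<'E'
from h import *
d=dict(np.load("top0.npz")); P=cloud(d); f=d["frame"]
for n,(u,v),h in (("sq",(178,158),.04),("lg",(112,229),.04),("sm",(362,243),.04),("load",(266,198),.056)):
    Q=P[v-14:v+15,u-14:v and u+15].reshape(-1,3); top=Q[abs(Q[:,2]-h)<.006]
    foot=Q[(abs(Q[:,2]-.016)<.005)]
    print(n,"ray",cast(d,[(u,v)],h)[0].round(4),"top",len(top),top.mean(0).round(4) if len(top) else 0,"foot",len(foot),foot.mean(0).round(4) if len(foot) else 0)
# carrier
m=(abs(P[...,2]-.03)<.006).astype(np.uint8); m[:150]=0;m[260:]=0;m[:,:230]=0;m[:,340:]=0
c=max(cv2.findContours(m,cv2.RETR_EXTERNAL,2)[0],key=cv2.contourArea)
w=cast(d,c.reshape(-1,2),.03)[:,:2].astype(np.float32); print("carrier",cv2.minAreaRect(w*1000))
# dark bores
for p in ((291,186),(303,211),(277,223),(266,198)): print(p,cast(d,[p],.03)[0].round(4))
for p,z in (((408,188),.085),((377,196),.072),((427,226),.078)): print(p,cast(d,[p],z)[0].round(4))
for p in ((335,282),(369,275),(390,255)): print('or',cast(d,[p],.04)[0].round(4))
for p,z in (((178,200),.062),((167,255),.043),((341,131),.024)): print('by',cast(d,[p],z)[0].round(4))
Q=P[170:235,365:445]; L=(abs(Q[...,2]-.075)<.01); ys,xs=np.nonzero(L); print(len(xs)); 
a=np.hstack([cv2.resize(f[v-25:v+25,u-33:u+34],(400,300),interpolation=2) for u,v in ((178,158),(112,229))])
b=np.hstack([cv2.resize(f[v-37:v+38,u-50:u+50],(400,300),interpolation=2) for u,v in ((362,250),(285,205))])
cv2.imwrite("pics/crop.png",np.vstack([a,b]))
E
```

```text
sq ray [0.6414 0.2038 0.04  ] top 70 [0.6465 0.2087 0.039 ] foot 108 [0.6433 0.2062 0.0154]
lg ray [0.4842 0.3525 0.04  ] top 48 [0.4871 0.3606 0.0388] foot 188 [0.4871 0.3603 0.0149]
sm ray [ 0.4399 -0.2018  0.04  ] top 45 [ 0.4407 -0.2043  0.0394] foot 39 [ 0.4404 -0.2011  0.0148]
load ray [0.5429 0.0075 0.056 ] top 53 [0.548  0.009  0.0546] foot 29 [0.5497 0.0093 0.0164]
carrier ((531.5909423828125, -31.330604553222656), (134.12326049804688, 134.03091430664062), 23.17997932434082)
(291, 186) [ 0.5728 -0.0491  0.03  ]
(303, 211) [ 0.5155 -0.0742  0.03  ]
(277, 223) [ 0.4901 -0.0155  0.03  ]
(266, 198) [0.5468 0.0077 0.03  ]
(408, 188) [ 0.5532 -0.2996  0.085 ]
(377, 196) [ 0.5392 -0.2334  0.072 ]
(427, 226) [ 0.4703 -0.3388  0.078 ]
or [ 0.3564 -0.1385  0.04  ]
or [ 0.3692 -0.2142  0.04  ]
or [ 0.4115 -0.2633  0.04  ]
by [0.5424 0.1992 0.062 ]
by [0.4241 0.2274 0.043 ]
by [ 0.7003 -0.1692  0.024 ]
565
```

View pics/crop.png

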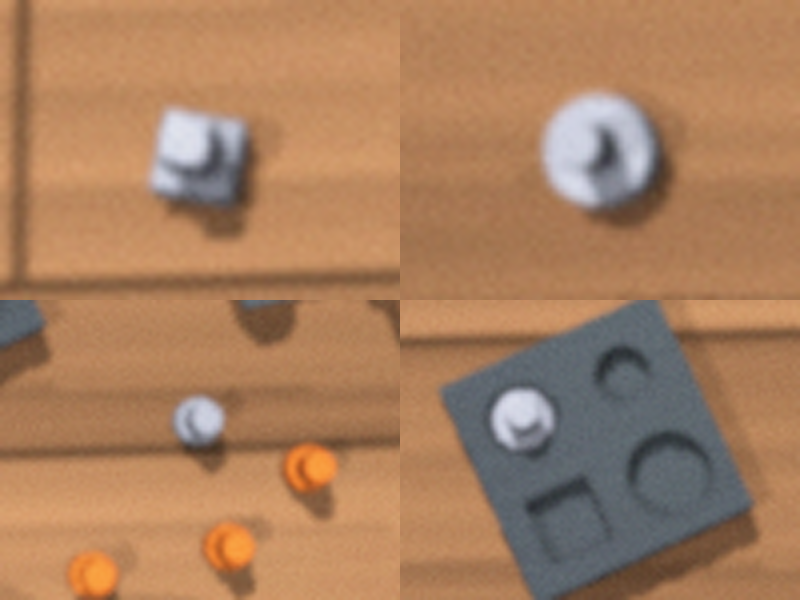

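The crop confirms a square-stem die, a large round die, and a small bare steel die next to three orange look-alikes. The carrier is clear: small bore upper right, large bore right, square bore lower left, loaded die upper left. I'm moving above the large die.

Call:
send_rows([
  {"dx": 249,"dy": -270,"dz": -60},
  {"dx": 249,"dy": -270,"dz": -60},
  {"dx": 249,"dy": -270,"dz": -60},
  {"dx": 249,"dy": -270,"dz": -60},
  {"dx": 249,"dy": -270,"dz": -60},
], jaw=45, newtons=40)

```text
$.deltas[0]: bad value
```

```bash
python3 -c "
from h import *
o=r.get_obs(); print(o['tcp_pos'],o['orientation'],o['clock'],o['joints'])"
```

```text
[0.23813093 0.63105208 0.24143887] [-5.63664521e-01 -3.09044423e+00  2.58223570e-03] 0.1 [-1.31811057  0.4777124   0.02238304  1.5563247  -0.01150608  1.10933647
 -0.08310889]
```

Call:
send_rows([
  {"dx": 27,"dy": -29,"dz": -6,"rx": 0,"ry": 0,"rz": 0},
  {"dx": 54,"dy": -58,"dz": -12,"rx": 0,"ry": 0,"rz": 0},
  {"dx": 81,"dy": -87,"dz": -18,"rx": 0,"ry": 0,"rz": 0},
  {"dx": 108,"dy": -116,"dz": -24,"rx": 0,"ry": 0,"rz": 0},
  {"dx": 135,"dy": -146,"dz": -30,"rx": 0,"ry": 0,"rz": 0},
], jaw=45, newtons=40)

```text
clock: 0.52
tcp_pos: [0.3741, 0.484, 0.2117]
orientation: [-0.563, -3.091, 0.001]
contact_force: [1.3, -0.0, 0.8]
grip_width: 0.0451
gripper_force: 0.0
```

Call:
send_rows([
  {"dx": 114,"dy": -125,"dz": -30,"rx": 0,"ry": 0,"rz": 0},
  {"dx": 114,"dy": -125,"dz": -30,"rx": 0,"ry": 0,"rz": 0},
  {"dx": 114,"dy": -125,"dz": -30,"rx": 0,"ry": 0,"rz": 0},
  {"dx": 114,"dy": -125,"dz": -30,"rx": 0,"ry": 0,"rz": 0},
  {"dx": 114,"dy": -125,"dz": -30,"rx": 0,"ry": 0,"rz": 0},
])

```text
clock: 0.93
tcp_pos: [0.4928, 0.3514, 0.1808]
orientation: [0.581, 3.085, -0.009]
contact_force: [1.4, -1.0, 0.8]
grip_width: 0.0449
gripper_force: 0.0
```

```bash
python3 - <<'E'
from h import *
d=grab("wrist"); o=r.get_obs(); P=cloud(d); cv2.imwrite("pics/w1.png",d["frame"])
print(o["tcp_pos"],d["t"])
c=np.array([.487,.3605])
for h,e in ((.04,.004),(.016,.003)):
    m=(abs(P[...,2]-h)<e)&(np.hypot(P[...,0]-c[0],P[...,1]-c[1])<.035)
    cs=max(cv2.findContours(m.astype(np.uint8),0,2)[0],key=cv2.contourArea)
    print(h,m.sum(),P[m].mean(0),cv2.minEnclosingCircle(cs),cast(d,[cv2.minEnclosingCircle(cs)[0]],h))
E
```

```text
[0.49123278 0.35378654 0.18109768] [0.43245147 0.37649993 0.31226437]
0.04 318 [0.48777978 0.36395076 0.03991915] ((290.9347839355469, 193.93478393554688), 10.121525764465332) [[0.48766958 0.36377511 0.04      ]]
0.016 1109 [0.48671319 0.36420279 0.01602357] ((290.3131103515625, 188.692626953125), 21.946292877197266) [[0.48758284 0.36390329 0.016     ]]
```

View pics/w1.png

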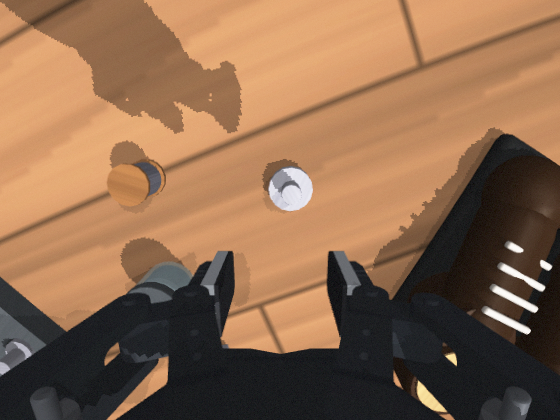

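The wrist view shows the large die at (291,190), right of the spool (135,185), and clear of the fingers.

Call:
send_rows([
  {"dx": 0.5,"dy": 4,"dz": -40,"rx": 0,"ry": 0,"rz": 0},
  {"dx": 0.5,"dy": 4,"dz": -80,"rx": 0,"ry": 0,"rz": 0},
  {"dx": 0.5,"dy": 4,"dz": -110,"rx": 0,"ry": 0,"rz": 0},
  {"dx": 0.5,"dy": 4,"dz": -110,"rx": 0,"ry": 0,"rz": 0},
  {"dx": 0.5,"dy": 4,"dz": -110,"rx": 0,"ry": 0,"rz": 0},
])

```text
clock: 1.4
tcp_pos: [0.4863, 0.3644, 0.0711]
orientation: [-0.562, -3.088, 0.005]
contact_force: [-0.2, 0.6, 0.3]
grip_width: 0.0449
gripper_force: 0.0
```

```bash
cat > loc.py <<'E'
from h import *
import sys
n=sys.argv[1]; c=np.array([float(sys.argv[2]),float(sys.argv[3])]); rad=float(sys.argv[4])
hs=[float(a) for a in sys.argv[5:]]
d=grab(n); o=r.get_obs(); P=cloud(d); print(o["clock"],"tcp",o["tcp_pos"].round(4),o["orientation"].round(4))
for h in hs:
    m=(abs(P[...,2]-h)<.004)&(np.hypot(P[...,0]-c[0],P[...,1]-c[1])<rad)
    if m.sum()<20: print(h,"none"); continue
    cs=max(cv2.findContours(m.astype(np.uint8),0,2)[0],key=cv2.contourArea).reshape(-1,2)
    w=cast(d,cs,h)[:,:2].astype(np.float32)*1000
    (x,y),q=cv2.minEnclosingCircle(w); print(h,"circle",round(x,1),round(y,1),"d",round(2*q,1),"rect",np.round(np.r_[cv2.minAreaRect(w)[0],cv2.minAreaRect(w)[1],cv2.minAreaRect(w)[2]],1),"mean",(P[m].mean(0)*1000).round(1))
E
python3 loc.py wrist .487 .363 .035 .04 .016
```

```text
1.45 tcp [0.4878 0.3653 0.0731] [5.6280e-01 3.0908e+00 4.0000e-04]
0.04 circle 487.4 364.0 d 18.6 rect [487.2 363.9  17.1  18.3  69.5] mean [487.4 363.9  39.8]
0.016 circle 487.7 363.9 d 42.8 rect [487.7 363.8  41.1  42.1  78.3] mean [484.6 365.1  16. ]
```

Call:
send_rows([
  {"dx": 0,"dy": 0,"dz": -20,"rx": 0,"ry": 0,"rz": 0},
  {"dx": 0,"dy": 0,"dz": -40,"rx": 0,"ry": 0,"rz": 0},
  {"dx": 0,"dy": 0,"dz": -40,"rx": 0,"ry": 0,"rz": 0},
])

```text
clock: 1.7
tcp_pos: [0.4874, 0.3647, 0.0321]
orientation: [-0.563, -3.09, 0.001]
contact_force: [0.4, -0.1, 0.3]
grip_width: 0.045
gripper_force: 0.0
```

Call:
send_rows([
  {"dx": 0,"dy": 0,"dz": 0,"rx": 0,"ry": 0,"rz": 0},
  {"dx": 0,"dy": 0,"dz": 0,"rx": 0,"ry": 0,"rz": 0},
  {"dx": 0,"dy": 0,"dz": 0,"rx": 0,"ry": 0,"rz": 0},
  {"dx": 0,"dy": 0,"dz": 0,"rx": 0,"ry": 0,"rz": 0},
], jaw=10, newtons=60)

```text
clock: 2.03
tcp_pos: [0.4889, 0.3653, 0.0348]
orientation: [0.564, 3.089, 0.004]
contact_force: [-0.9, -1.3, 5.1]
grip_width: 0.0157
gripper_force: 58.4
```

Call:
send_rows([
  {"dx": 0,"dy": 0,"dz": 25,"rx": 0,"ry": 0,"rz": 0},
  {"dx": 0,"dy": 0,"dz": 60,"rx": 0,"ry": 0,"rz": 0},
  {"dx": 0,"dy": -15,"dz": 90,"rx": 0,"ry": 0,"rz": 0},
  {"dx": 2,"dy": -45,"dz": 95,"rx": 0,"ry": 0,"rz": 0},
  {"dx": 4,"dy": -80,"dz": 95,"rx": 0,"ry": 0,"rz": 0},
])

```text
clock: 2.45
tcp_pos: [0.4935, 0.2876, 0.1318]
orientation: [0.557, 3.086, 0.011]
contact_force: [1.9, -0.7, -2.9]
grip_width: 0.0156
gripper_force: 59.2
```

Call:
send_rows([
  {"dx": 2,"dy": -40,"dz": 0,"rx": 0,"ry": 0,"rz": 0},
  {"dx": 4,"dy": -80,"dz": 0,"rx": 0,"ry": 0,"rz": 0},
  {"dx": 6,"dy": -120,"dz": 0,"rx": 0,"ry": 0,"rz": 0},
  {"dx": 8,"dy": -160,"dz": 0,"rx": 0,"ry": 0,"rz": 0},
  {"dx": 10,"dy": -200,"dz": 0,"rx": 0,"ry": 0,"rz": 0},
])

```text
clock: 2.87
tcp_pos: [0.5021, 0.0829, 0.1288]
orientation: [0.563, 3.089, 0.002]
contact_force: [1.0, -0.1, -2.4]
grip_width: 0.0156
gripper_force: 59.2
```

Call:
send_rows([
  {"dx": 3.7,"dy": -40,"dz": 0,"rx": 0,"ry": 0,"rz": 0},
  {"dx": 8,"dy": -75,"dz": 0,"rx": 0,"ry": 0,"rz": 0},
  {"dx": 11,"dy": -105,"dz": 0,"rx": 0,"ry": 0,"rz": 0},
  {"dx": 13.7,"dy": -120,"dz": 0,"rx": 0,"ry": 0,"rz": 0},
  {"dx": 13.7,"dy": -120,"dz": 0,"rx": 0,"ry": 0,"rz": 0},
])

```text
clock: 3.28
tcp_pos: [0.5162, -0.0406, 0.1289]
orientation: [0.574, 3.086, -0.002]
contact_force: [0.8, -0.1, -2.8]
grip_width: 0.0154
gripper_force: 59.2
```

```bash
python3 - <<'E'
from h import *
d=grab("wrist"); o=r.get_obs(); cv2.imwrite("pics/w2.png",d["frame"]); np.savez("w2.npz",**{k:d[k] for k in("frame","K","D","R","t","z_map")}); print(o["clock"],o["tcp_pos"],d["t"])
E
```

```text
3.3333 [ 0.51605068 -0.03776422  0.12864136] [ 0.45559746 -0.01623923  0.26028437]
```

View pics/w2.png

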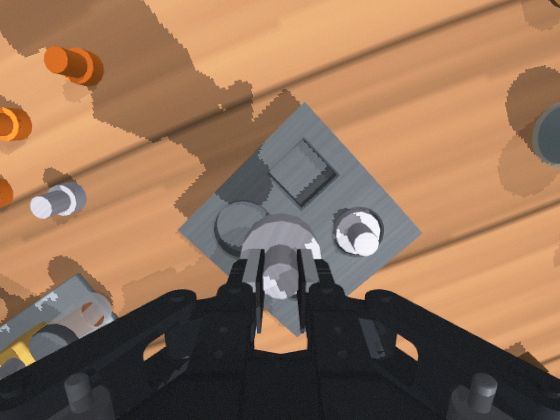

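The wrist view shows the held large die at (281,245), the large bore at (243,228), the square bore at (303,172) and the loaded die at (360,235).

```bash
python3 - <<'E'
from h import *
d=dict(np.load("w2.npz")); P=cloud(d); X,Y,Z=P[...,0],P[...,1],P[...,2]
near=(np.hypot(X-.53,Y+.03)<.1)
m=near&(abs(Z-.016)<.004)
m[:150]=0 if False else m[:150]
n,lab,st,ce=cv2.connectedComponentsWithStats(m.astype(np.uint8))
for i in range(1,n):
    if st[i][4]>150:
        cs=max(cv2.findContours((lab==i).astype(np.uint8),0,2)[0],key=cv2.contourArea).reshape(-1,2)
        w=cast(d,cs,.016)[:,:2].astype(np.float32)*1000; print("floor",st[i],cv2.minEnclosingCircle(w),cv2.minAreaRect(w))
m=near&(abs(Z-.03)<.004)
cs=max(cv2.findContours(m.astype(np.uint8),0,2)[0],key=cv2.contourArea).reshape(-1,2)
w=cast(d,cs,.03)[:,:2].astype(np.float32)*1000; print("top",cv2.minAreaRect(w),m.sum())
h=cv2.convexHull(w).reshape(-1,2);print(h.round(0).tolist()[::3])
m=near&(abs(Z-.056)<.004);m[:,:330]=0;print("load",P[m].mean(0),m.sum())
for a in np.arange(.075,.14,.005):
    m=(abs(Z-a)<.0025); m[:200]=0;m[:,:235]=0;m[:,325:]=0
    if m.sum()>20: print(round(a,3),m.sum(),P[m].mean(0).round(4),P[m].min(0).round(3),P[m].max(0).round(3))
E
```

```text
floor [ 269  139   66   66 2203] ((492.5131530761719, -12.801703453063965), 25.19623565673828) ((493.0276184082031, -12.532033920288086), (36.04080581665039, 36.66337203979492), 23.625038146972656)
floor [ 216  201   52   53 1572] ((517.6051025390625, -72.20733642578125), 22.692886352539062) ((512.3162231445312, -75.73898315429688), (32.469364166259766, 44.32145309448242), 34.10139083862305)
top ((532.7740478515625, -29.482215881347656), (134.32376098632812, 134.48971557617188), 23.16718864440918) 16417
[[445.0, 5.0], [499.0, -117.0], [547.0, -96.0], [594.0, -3.0], [539.0, 46.0]]
load [0.54805616 0.01070694 0.05582863] 530
0.095 79 [ 0.5002 -0.0323  0.0963] [ 0.495 -0.054  0.094] [ 0.517 -0.019  0.097]
0.1 161 [ 0.5    -0.0337  0.1   ] [ 0.496 -0.054  0.098] [ 0.517 -0.019  0.102]
0.105 179 [ 0.5001 -0.0332  0.105 ] [ 0.496 -0.054  0.103] [ 0.517 -0.019  0.107]
0.11 1825 [ 0.5056 -0.0354  0.11  ] [ 0.495 -0.059  0.108] [ 0.537 -0.019  0.112]
0.115 114 [ 0.5097 -0.0369  0.1149] [ 0.507 -0.045  0.113] [ 0.515 -0.031  0.117]
0.12 163 [ 0.509  -0.0364  0.1205] [ 0.501 -0.049  0.118] [ 0.515 -0.022  0.122]
0.125 341 [ 0.5091 -0.0371  0.1251] [ 0.501 -0.056  0.123] [ 0.53  -0.019  0.127]
0.13 406 [ 0.5088 -0.0371  0.1301] [ 0.501 -0.057  0.128] [ 0.528 -0.019  0.132]
0.135 1368 [ 0.5146 -0.039   0.1342] [ 0.501 -0.056  0.133] [ 0.53  -0.019  0.137]
0.14 311 [ 0.5094 -0.037   0.1401] [ 0.501 -0.055  0.138] [ 0.527 -0.02   0.142]
```

```bash
cat > foot.py <<'E'
from h import *
from scipy.optimize import least_squares
def foot(d,R0,lo,hi,guess):
    """outer rim of held round foot: farthest upper edge in image per column"""
    P=cloud(d); Z=P[...,2]; m=(Z>lo)&(Z<hi)&(np.hypot(P[...,0]-guess[0],P[...,1]-guess[1])<R0+.012)
    m=cv2.morphologyEx(m.astype(np.uint8),cv2.MORPH_OPEN,np.ones((3,3)))
    cols=[u for u in range(m.shape[1]) if m[:,u].any()]
    px=np.array([(u,m[:,u].argmax()-.5) for u in cols[2:-2]],float)
    w=cast(d,px,np.median(Z[m>0]))[:,:2]
    s=least_squares(lambda c:np.hypot(*(w-c).T)-R0,guess,loss="soft_l1",f_scale=.0005)
    return s.x,np.median(Z[m>0]),len(px),np.abs(s.fun).mean()
E
python3 - <<'E'
from foot import *
d=dict(np.load("w2.npz"))
print(foot(d,.021,.1075,.1125,np.array([.516,-.038])))
print(d["t"])
E
```

```text
(array([ 0.51633267, -0.03948321]), np.float64(0.10997269346990227), 77, np.float64(0.00018646329896186806))
[ 0.45559746 -0.01623923  0.26028437]
```

Call:
send_rows([
  {"dx": 0.7,"dy": -20,"dz": 0,"rx": 0,"ry": 0,"rz": 0},
  {"dx": 0.7,"dy": -34,"dz": -20,"rx": 0,"ry": 0,"rz": 0},
  {"dx": 0.7,"dy": -34,"dz": -50,"rx": 0,"ry": 0,"rz": 0},
  {"dx": 0.7,"dy": -34,"dz": -50,"rx": 0,"ry": 0,"rz": 0},
  {"dx": 0.7,"dy": -34,"dz": -50,"rx": 0,"ry": 0,"rz": 0},
])

```text
clock: 3.75
tcp_pos: [0.5152, -0.0679, 0.077]
orientation: [-0.561, -3.088, -0.0]
contact_force: [-0.0, 0.6, -1.9]
grip_width: 0.0157
gripper_force: 59.0
```

```bash
cat > car.py <<'E'
from foot import *
def carrier(d):
    P=cloud(d); m=(np.hypot(P[...,0]-.532,P[...,1]+.03)<.11)&(abs(P[...,2]-.03)<.003)
    pts=P[m][:,:2].astype(np.float32)*1000
    cs=np.vstack(cv2.findContours(m.astype(np.uint8),0,2)[0]).reshape(-1,2)
    return cv2.minAreaRect(cast(d,cs,.03)[:,:2].astype(np.float32)*1000), m.sum()
E
python3 - <<'E'
from car import *
d=grab("wrist"); o=r.get_obs(); print(o["tcp_pos"],d["t"],o["clock"]); print(carrier(d))
print(foot(d,.021,.054,.066,np.array([.516,-.070])))
P=cloud(d); m=(abs(P[...,2]-.056)<.003)&(np.hypot(P[...,0]-.548,P[...,1]-.01)<.012); print(P[m].mean(0),m.sum())
E
```

```text
[ 0.51639533 -0.06795552  0.0780617 ] [ 0.45512289 -0.04449266  0.20879871] 3.8
(((532.389892578125, -29.496414184570312), (134.69387817382812, 134.33253479003906), 23.251394271850586), np.int64(26863))
(array([ 0.51474892, -0.06662548]), np.float64(0.05821929944700556), 77, np.float64(0.0002092478328239156))
[0.54768446 0.01065184 0.05583821] 856
```

Call:
send_rows([
  {"dx": 0.5,"dy": 0,"dz": 0,"rx": 0,"ry": 0,"rz": 0},
  {"dx": 0.5,"dy": 0,"dz": 0,"rx": 0,"ry": 0,"rz": 0},
  {"dx": 0.5,"dy": 0,"dz": 0,"rx": 0,"ry": 0,"rz": 0},
])

```text
clock: 4.05
tcp_pos: [0.5177, -0.0689, 0.0786]
orientation: [0.562, 3.089, 0.001]
contact_force: [-0.1, 0.6, -2.6]
grip_width: 0.0155
gripper_force: 59.0
```

```bash
cat > chk.py <<'E'
from car import *
import sys
R0,x,y,h=[float(a) for a in sys.argv[1:5]]
d=grab("wrist"); o=r.get_obs(); print(o["clock"],o["tcp_pos"].round(4)); print(carrier(d))
print(foot(d,R0,h-.006,h+.006,np.array([x,y])))
P=cloud(d); m=(abs(P[...,2]-.056)<.003)&(np.hypot(P[...,0]-.548,P[...,1]-.01)<.012); print("loaded",P[m].mean(0).round(4),m.sum())
E
python3 chk.py .021 .515 -.068 .06
```

```text
4.1 [ 0.5174 -0.069   0.0783]
(((532.5519409179688, -29.351463317871094), (134.71693420410156, 134.3419952392578), 23.306934356689453), np.int64(26978))
(array([ 0.51691198, -0.0674203 ]), np.float64(0.05970393155256201), 77, np.float64(0.000263488481705313))
loaded [0.5478 0.0107 0.0559] 849
```

Call:
send_rows([
  {"dx": -1,"dy": -2.8,"dz": 0,"rx": 0,"ry": 0,"rz": 0},
  {"dx": -1,"dy": -2.8,"dz": 0,"rx": 0,"ry": 0,"rz": 0},
  {"dx": -1,"dy": -2.8,"dz": -8,"rx": 0,"ry": 0,"rz": 0},
  {"dx": -1,"dy": -2.8,"dz": -14,"rx": 0,"ry": 0,"rz": 0},
  {"dx": -1,"dy": -2.8,"dz": -18,"rx": 0,"ry": 0,"rz": 0},
])

```text
clock: 4.52
tcp_pos: [0.5151, -0.0722, 0.0582]
orientation: [-0.564, -3.089, 0.0]
contact_force: [-0.5, 0.3, -2.3]
grip_width: 0.0156
gripper_force: 59.0
```

Call:
send_rows([
  {"dx": 0,"dy": 0,"dz": -3,"rx": 0,"ry": 0,"rz": 0},
  {"dx": 0,"dy": 0,"dz": -6,"rx": 0,"ry": 0,"rz": 0},
  {"dx": 0,"dy": 0,"dz": -9,"rx": 0,"ry": 0,"rz": 0},
  {"dx": 0,"dy": 0,"dz": -10,"rx": 0,"ry": 0,"rz": 0},
  {"dx": 0,"dy": 0,"dz": -10,"rx": 0,"ry": 0,"rz": 0},
])

```text
clock: 4.93
tcp_pos: [0.5156, -0.0723, 0.0507]
orientation: [-0.564, -3.09, -0.001]
contact_force: [-7.1, 0.7, 18.1]
grip_width: 0.0152
gripper_force: 61.6
```

Call:
send_rows([
  {"dx": 0,"dy": 0,"dz": 2,"rx": 0,"ry": 0,"rz": 0},
  {"dx": 0,"dy": 0,"dz": 2,"rx": 0,"ry": 0,"rz": 0},
  {"dx": 0,"dy": 0,"dz": 2,"rx": 0,"ry": 0,"rz": 0},
  {"dx": 0,"dy": 0,"dz": 2,"rx": 0,"ry": 0,"rz": 0},
], jaw=36)

```text
clock: 5.27
tcp_pos: [0.5159, -0.0722, 0.0513]
orientation: [0.564, 3.09, 0.0]
contact_force: [0.6, -0.9, -0.1]
grip_width: 0.0361
gripper_force: 0.0
```

Call:
send_rows([
  {"dx": 0,"dy": 0,"dz": 30,"rx": 0,"ry": 0,"rz": 0},
  {"dx": 0,"dy": 0,"dz": 65,"rx": 0,"ry": 0,"rz": 0},
  {"dx": 0,"dy": 0,"dz": 100,"rx": 0,"ry": 0,"rz": 0},
  {"dx": -15,"dy": -25,"dz": 110,"rx": 0,"ry": 0,"rz": 0},
  {"dx": -35,"dy": -60,"dz": 110,"rx": 0,"ry": 0,"rz": 0},
])

```text
clock: 5.68
tcp_pos: [0.4847, -0.13, 0.1646]
orientation: [0.551, 3.085, 0.003]
contact_force: [0.7, -2.0, -0.6]
grip_width: 0.0361
gripper_force: 0.0
```

Call:
send_rows([
  {"dx": -15,"dy": -30,"dz": 0,"rx": 0,"ry": 0,"rz": 0},
  {"dx": -30,"dy": -55,"dz": 0,"rx": 0,"ry": 0,"rz": 0},
  {"dx": -39,"dy": -69,"dz": 0,"rx": 0,"ry": 0,"rz": 0},
  {"dx": -39,"dy": -69,"dz": -10,"rx": 0,"ry": 0,"rz": 0},
  {"dx": -39,"dy": -69,"dz": -20,"rx": 0,"ry": 0,"rz": 0},
])

```text
clock: 6.1
tcp_pos: [0.4418, -0.202, 0.1411]
orientation: [0.567, 3.088, -0.0]
contact_force: [0.6, 0.7, -0.1]
grip_width: 0.0356
gripper_force: 0.0
```

Call:
send_rows([
  {"dx": 0,"dy": 0,"dz": 0,"rx": 0,"ry": 0,"rz": 0},
  {"dx": 0,"dy": 0,"dz": 0,"rx": 0,"ry": 0,"rz": 0},
])

```text
clock: 6.27
tcp_pos: [0.4418, -0.1998, 0.1403]
orientation: [-0.56, -3.089, -0.001]
contact_force: [0.8, 0.8, -0.0]
grip_width: 0.0361
gripper_force: 0.0
```

```bash
python3 loc.py wrist .440 -.201 .022 .04 .016; python3 loc.py top .515 -.073 .03 .056
```

```text
6.3167 tcp [ 0.4422 -0.2     0.1408] [-5.6000e-01 -3.0902e+00 -6.0000e-04]
0.04 circle 441.7 -203.0 d 18.5 rect [ 441.6 -202.9   16.8   18.2   69.5] mean [ 441.9 -203.    39.9]
0.016 circle 441.9 -203.1 d 26.2 rect [ 439.6 -202.3   25.2   21.1   67. ] mean [ 437.4 -201.1   16. ]
6.3667 tcp [ 0.4423 -0.2002  0.1411] [-5.6040e-01 -3.0908e+00 -4.0000e-04]
0.056 circle 514.4 -72.9 d 18.2 rect [515.1 -73.   15.4  17.1  43.5] mean [514.5 -73.2  55.1]
```

Call:
send_rows([
  {"dx": 0,"dy": -2.5,"dz": -35,"rx": 0,"ry": 0,"rz": 0},
  {"dx": 0,"dy": -2.5,"dz": -70,"rx": 0,"ry": 0,"rz": 0},
  {"dx": 0,"dy": -2.5,"dz": -95,"rx": 0,"ry": 0,"rz": 0},
  {"dx": 0,"dy": -2.5,"dz": -106,"rx": 0,"ry": 0,"rz": 0},
  {"dx": 0,"dy": -2.5,"dz": -106,"rx": 0,"ry": 0,"rz": 0},
])

```text
clock: 6.78
tcp_pos: [0.4406, -0.2027, 0.0334]
orientation: [-0.561, -3.087, -0.001]
contact_force: [0.3, 0.1, -0.0]
grip_width: 0.0359
gripper_force: 0.0
```

Call:
send_rows([
  {"dx": 0,"dy": 0,"dz": 0,"rx": 0,"ry": 0,"rz": 0},
  {"dx": 0,"dy": 0,"dz": 0,"rx": 0,"ry": 0,"rz": 0},
  {"dx": 0,"dy": 0,"dz": 0,"rx": 0,"ry": 0,"rz": 0},
  {"dx": 0,"dy": 0,"dz": 0,"rx": 0,"ry": 0,"rz": 0},
], jaw=10, newtons=60)

```text
clock: 7.12
tcp_pos: [0.4426, -0.204, 0.0366]
orientation: [0.563, 3.088, -0.0]
contact_force: [-0.6, -0.1, 1.8]
grip_width: 0.0154
gripper_force: 58.6
```

Call:
send_rows([
  {"dx": 0,"dy": 0,"dz": 30,"rx": 0,"ry": 0,"rz": 0},
  {"dx": 0,"dy": 0,"dz": 65,"rx": 0,"ry": 0,"rz": 0},
  {"dx": 0,"dy": 0,"dz": 95,"rx": 0,"ry": 0,"rz": 0},
  {"dx": 20,"dy": 25,"dz": 95,"rx": 0,"ry": 0,"rz": 0},
  {"dx": 45,"dy": 53,"dz": 95,"rx": 0,"ry": 0,"rz": 0},
])

```text
clock: 7.53
tcp_pos: [0.487, -0.1529, 0.1335]
orientation: [0.573, 3.084, -0.001]
contact_force: [0.7, 0.3, -1.9]
grip_width: 0.0149
gripper_force: 58.9
```

Call:
send_rows([
  {"dx": 25,"dy": 30,"dz": 0,"rx": 0,"ry": 0,"rz": 0},
  {"dx": 50,"dy": 60,"dz": 0,"rx": 0,"ry": 0,"rz": 0},
  {"dx": 75,"dy": 90,"dz": 0,"rx": 0,"ry": 0,"rz": 0},
  {"dx": 86,"dy": 103,"dz": 0,"rx": 0,"ry": 0,"rz": 0},
  {"dx": 86,"dy": 103,"dz": -15,"rx": 0,"ry": 0,"rz": 0},
])

```text
clock: 7.95
tcp_pos: [0.5781, -0.042, 0.1183]
orientation: [0.551, 3.085, 0.007]
contact_force: [0.2, 0.3, -0.4]
grip_width: 0.015
gripper_force: 58.9
```

Call:
send_rows([
  {"dx": 0,"dy": 0,"dz": 0,"rx": 0,"ry": 0,"rz": 0},
  {"dx": 0,"dy": 0,"dz": 0,"rx": 0,"ry": 0,"rz": 0},
])

```text
clock: 8.12
tcp_pos: [0.5715, -0.0483, 0.1151]
orientation: [-0.564, -3.089, 0.001]
contact_force: [-0.7, 0.5, -1.2]
grip_width: 0.0153
gripper_force: 58.9
```

```bash
python3 - <<'E'
from car import *
d=grab("wrist"); o=r.get_obs(); print(o["clock"],o["tcp_pos"],o["grip_width"]); print(carrier(d))
P=cloud(d); Z=P[...,2]
m=(Z>.07)&(Z<.14);m[:200]=0;m[:,:235]=0;m[:,325:]=0
print(np.histogram(Z[m],np.arange(.07,.14,.003)))
for h in (.096,.099,.093): 
  try: print(h,foot(d,.013,h-.003,h+.003,np.array([.5724,-.046])))
  except Exception as e: print(e)
cv2.imwrite("pics/w3.png",d["frame"])
E
```

```text
8.1667 [ 0.57188107 -0.04886849  0.11562557] 0.015138335614541315
(((532.6783447265625, -29.30072021484375), (134.7488250732422, 134.42059326171875), 23.336519241333008), np.int64(29508))
(array([   0,    0,    0,   49,   73,   78,   71,  130,  364,   67,   65,
         78,  105,  214,  223,  396, 1050,  198,  162,  218,  189,  178,
        173]), array([0.07 , 0.073, 0.076, 0.079, 0.082, 0.085, 0.088, 0.091, 0.094,
       0.097, 0.1  , 0.103, 0.106, 0.109, 0.112, 0.115, 0.118, 0.121,
       0.124, 0.127, 0.13 , 0.133, 0.136, 0.139]))
0.096 (array([ 0.57118598, -0.04726402]), np.float64(0.09473188318123778), 40, np.float64(0.00020828519678275413))
0.099 (array([ 0.57459887, -0.04849067]), np.float64(0.09872137756007815), 22, np.float64(0.0002934008098042684))
0.093 (array([ 0.57029439, -0.04691035]), np.float64(0.09445485758022258), 41, np.float64(0.00021151389203376064))
```

View pics/w3.png

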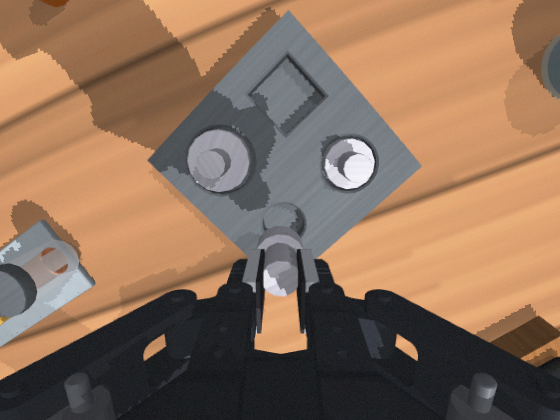

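The wrist view shows the large die seated at (218,160), the held small die at (281,250) just in front of the small bore (285,222), and the loaded die untouched at (350,162).

Call:
send_rows([
  {"dx": 1.5,"dy": 1.2,"dz": -18,"rx": 0,"ry": 0,"rz": 0},
  {"dx": 1.5,"dy": 1.2,"dz": -36,"rx": 0,"ry": 0,"rz": 0},
  {"dx": 1.5,"dy": 1.2,"dz": -36,"rx": 0,"ry": 0,"rz": 0},
  {"dx": 1.5,"dy": 1.2,"dz": -36,"rx": 0,"ry": 0,"rz": 0},
  {"dx": 1.5,"dy": 1.2,"dz": -36,"rx": 0,"ry": 0,"rz": 0},
])

```text
clock: 8.58
tcp_pos: [0.5745, -0.0474, 0.0805]
orientation: [0.566, 3.089, 0.0]
contact_force: [0.9, -0.5, -1.0]
grip_width: 0.0155
gripper_force: 58.9
```

```bash
python3 chk.py .013 .5725 -.046 .0585
```

```text
8.6333 [ 0.5748 -0.0472  0.0807]
(((532.5693969726562, -29.492599487304688), (134.5874481201172, 134.53042602539062), 23.246232986450195), np.int64(40888))
(array([ 0.57245723, -0.04586659]), np.float64(0.05982238055663776), 42, np.float64(0.0001990408632408775))
loaded [0.5483 0.0108 0.0559] 1022
```

Call:
send_rows([
  {"dx": 0.3,"dy": 0,"dz": -6,"rx": 0,"ry": 0,"rz": 0},
  {"dx": 0.3,"dy": 0,"dz": -11,"rx": 0,"ry": 0,"rz": 0},
  {"dx": 0.3,"dy": 0,"dz": -15,"rx": 0,"ry": 0,"rz": 0},
  {"dx": 0.3,"dy": 0,"dz": -18,"rx": 0,"ry": 0,"rz": 0},
  {"dx": 0.3,"dy": 0,"dz": -21,"rx": 0,"ry": 0,"rz": 0},
])

```text
clock: 9.05
tcp_pos: [0.5743, -0.0465, 0.0578]
orientation: [-0.563, -3.09, 0.0]
contact_force: [0.4, -0.2, -0.4]
grip_width: 0.0152
gripper_force: 58.9
```

Call:
send_rows([
  {"dx": 0,"dy": 0,"dz": -3,"rx": 0,"ry": 0,"rz": 0},
  {"dx": 0,"dy": 0,"dz": -6,"rx": 0,"ry": 0,"rz": 0},
  {"dx": 0,"dy": 0,"dz": -8,"rx": 0,"ry": 0,"rz": 0},
  {"dx": 0,"dy": 0,"dz": -8,"rx": 0,"ry": 0,"rz": 0},
])

```text
clock: 9.38
tcp_pos: [0.575, -0.0468, 0.0524]
orientation: [0.564, 3.09, 0.001]
contact_force: [-6.8, 0.5, 21.0]
grip_width: 0.015
gripper_force: 61.3
```

Call:
send_rows([
  {"dx": 0,"dy": 0,"dz": 2,"rx": 0,"ry": 0,"rz": 0},
  {"dx": 0,"dy": 0,"dz": 2,"rx": 0,"ry": 0,"rz": 0},
  {"dx": 0,"dy": 0,"dz": 2,"rx": 0,"ry": 0,"rz": 0},
  {"dx": 0,"dy": 0,"dz": 2,"rx": 0,"ry": 0,"rz": 0},
], jaw=34)

```text
clock: 9.72
tcp_pos: [0.5745, -0.0465, 0.0521]
orientation: [-0.563, -3.091, 0.0]
contact_force: [-0.2, 0.1, 0.3]
grip_width: 0.0341
gripper_force: 0.0
```

Call:
send_rows([
  {"dx": 0,"dy": 0,"dz": 30,"rx": 0,"ry": 0,"rz": 0},
  {"dx": 0,"dy": 0,"dz": 65,"rx": 0,"ry": 0,"rz": 0},
  {"dx": 0,"dy": 0,"dz": 100,"rx": 0,"ry": 0,"rz": 0},
  {"dx": 6,"dy": 25,"dz": 110,"rx": 0,"ry": 0,"rz": 0},
  {"dx": 15,"dy": 60,"dz": 110,"rx": 0,"ry": 0,"rz": 0},
])

```text
clock: 10.13
tcp_pos: [0.5915, 0.0096, 0.1662]
orientation: [0.574, 3.082, -0.0]
contact_force: [-0.3, -0.0, -0.3]
grip_width: 0.0342
gripper_force: 0.0
```

Call:
send_rows([
  {"dx": 11,"dy": 39,"dz": 0,"rx": 0,"ry": 0,"rz": 0},
  {"dx": 22,"dy": 78,"dz": 0,"rx": 0,"ry": 0,"rz": 0},
  {"dx": 33,"dy": 117,"dz": 0,"rx": 0,"ry": 0,"rz": 0},
  {"dx": 44,"dy": 154,"dz": 0,"rx": 0,"ry": 0,"rz": 0},
  {"dx": 53,"dy": 185,"dz": 0,"rx": 0,"ry": 0,"rz": 0},
])

```text
clock: 10.55
tcp_pos: [0.6425, 0.2022, 0.1618]
orientation: [-0.56, -3.091, -0.001]
contact_force: [-0.4, 0.4, -0.0]
grip_width: 0.0339
gripper_force: 0.0
```

Call:
send_rows([
  {"dx": 5,"dy": 14,"dz": -20,"rx": 0,"ry": 0,"rz": 0},
  {"dx": 5,"dy": 14,"dz": -20,"rx": 0,"ry": 0,"rz": 0},
  {"dx": 5,"dy": 14,"dz": -20,"rx": 0,"ry": 0,"rz": 0},
  {"dx": 5,"dy": 14,"dz": -20,"rx": 0,"ry": 0,"rz": 0},
])

```text
clock: 10.88
tcp_pos: [0.6475, 0.2109, 0.142]
orientation: [-0.566, -3.09, 0.002]
contact_force: [0.6, -0.4, 0.1]
grip_width: 0.034
gripper_force: 0.0
```

```bash
python3 loc.py wrist .647 .211 .03 .04 .016; python3 loc.py top .573 -.047 .02 .056; python3 -c "
from h import *
print(r.get_obs()['joints'])"
```

```text
10.9333 tcp [0.6479 0.2105 0.1426] [ 5.6700e-01  3.0894e+00 -1.5000e-03]
0.04 circle 646.7 211.8 d 24.8 rect [646.7 211.9  17.9  18.5  79. ] mean [646.6 211.9  39.9]
0.016 circle 646.8 212.0 d 43.2 rect [646.6 212.   31.8  32.4  78.9] mean [643.1 213.6  16. ]
10.9833 tcp [0.648  0.2104 0.143 ] [ 5.6740e-01  3.0889e+00 -8.0000e-04]
0.056 circle 573.3 -47.7 d 17.4 rect [573.8 -46.9  15.4  15.6  88.7] mean [573.6 -47.5  55.2]
[-0.52687687  0.58744961  0.17449725  1.63355381 -0.11911082  0.93046112
  0.89758955]
```

Call:
send_rows([
  {"dx": -0.9,"dy": 1.3,"dz": -30,"rx": 0,"ry": 0,"rz": 6},
  {"dx": -0.9,"dy": 1.3,"dz": -60,"rx": 0,"ry": 0,"rz": 9.7},
  {"dx": -0.9,"dy": 1.3,"dz": -80,"rx": 0,"ry": 0,"rz": 9.7},
  {"dx": -0.9,"dy": 1.3,"dz": -100,"rx": 0,"ry": 0,"rz": 9.7},
  {"dx": -0.9,"dy": 1.3,"dz": -107,"rx": 0,"ry": 0,"rz": 9.7},
])

```text
clock: 11.4
tcp_pos: [0.6453, 0.2116, 0.033]
orientation: [-0.303, -3.124, 0.003]
contact_force: [0.1, -0.6, 0.6]
grip_width: 0.0343
gripper_force: 0.0
```

Call:
send_rows([
  {"dx": 0,"dy": 0,"dz": 0,"rx": 0,"ry": 0,"rz": 0},
  {"dx": 0,"dy": 0,"dz": 0,"rx": 0,"ry": 0,"rz": 0},
])

```text
clock: 11.57
tcp_pos: [0.6473, 0.2131, 0.0363]
orientation: [0.302, 3.126, 0.0]
contact_force: [0.5, 0.8, 0.1]
grip_width: 0.0336
gripper_force: 0.0
```

Call:
send_rows([
  {"dx": 0,"dy": 0,"dz": 0,"rx": 0,"ry": 0,"rz": 0},
  {"dx": 0,"dy": 0,"dz": 0,"rx": 0,"ry": 0,"rz": 0},
  {"dx": 0,"dy": 0,"dz": 0,"rx": 0,"ry": 0,"rz": 0},
  {"dx": 0,"dy": 0,"dz": 0,"rx": 0,"ry": 0,"rz": 0},
], jaw=10, newtons=60)

```text
clock: 11.9
tcp_pos: [0.6479, 0.2134, 0.0373]
orientation: [0.301, 3.124, 0.001]
contact_force: [0.2, -1.3, 7.7]
grip_width: 0.0163
gripper_force: 60.1
```

Call:
send_rows([
  {"dx": 0,"dy": 0,"dz": 30,"rx": 0,"ry": 0,"rz": 0},
  {"dx": 0,"dy": 0,"dz": 65,"rx": 0,"ry": 0,"rz": 0},
  {"dx": 0,"dy": 0,"dz": 95,"rx": 0,"ry": 0,"rz": 6},
  {"dx": -15,"dy": -21,"dz": 95,"rx": 0,"ry": 0,"rz": 12},
  {"dx": -36,"dy": -52,"dz": 95,"rx": 0,"ry": 0,"rz": 18},
])

```text
clock: 12.32
tcp_pos: [0.6129, 0.1664, 0.1334]
orientation: [-0.209, 3.127, 0.007]
contact_force: [1.3, -1.3, -3.0]
grip_width: 0.016
gripper_force: 59.2
```

Call:
send_rows([
  {"dx": -22,"dy": -32,"dz": 0,"rx": 0,"ry": 0,"rz": 6},
  {"dx": -44,"dy": -64,"dz": 0,"rx": 0,"ry": 0,"rz": 12},
  {"dx": -66,"dy": -96,"dz": 0,"rx": 0,"ry": 0,"rz": 16.2},
  {"dx": -88,"dy": -128,"dz": 0,"rx": 0,"ry": 0,"rz": 16.2},
  {"dx": -108,"dy": -158,"dz": 0,"rx": 0,"ry": 0,"rz": 16.2},
])

```text
clock: 12.73
tcp_pos: [0.5009, 0.0021, 0.1306]
orientation: [-0.632, 3.077, -0.0]
contact_force: [1.3, -1.0, -3.0]
grip_width: 0.0164
gripper_force: 59.2
```

Call:
send_rows([
  {"dx": -9,"dy": -15,"dz": -10,"rx": 0,"ry": 0,"rz": 0},
  {"dx": -9,"dy": -15,"dz": -20,"rx": 0,"ry": 0,"rz": 0},
  {"dx": -9,"dy": -15,"dz": -30,"rx": 0,"ry": 0,"rz": 0},
  {"dx": -9,"dy": -15,"dz": -30,"rx": 0,"ry": 0,"rz": 0},
  {"dx": -9,"dy": -15,"dz": -30,"rx": 0,"ry": 0,"rz": 0},
])

```text
clock: 13.15
tcp_pos: [0.4939, -0.0099, 0.0999]
orientation: [0.635, -3.076, -0.001]
contact_force: [0.3, 0.3, -2.5]
grip_width: 0.0165
gripper_force: 59.1
```

```bash
python3 - <<'E'
from car import *
d=grab("wrist"); o=r.get_obs(); print(o["clock"],o["tcp_pos"],o["grip_width"],o["orientation"],o["joints"][6]); print(carrier(d))
np.savez("w4.npz",**{k:d[k] for k in("frame","K","D","R","t","z_map")})
P=cloud(d); Z=P[...,2]
m=(Z>.05)&(Z<.12);m[:150]=0;m[:,:225]=0;m[:,335:]=0
print(np.histogram(Z[m],np.arange(.05,.12,.003))[0])
y=R.from_rotvec(o["orientation"]).apply([0,1,0]); print(np.degrees(np.arctan2(y[1],y[0])))
cv2.imwrite("pics/w4.png",d["frame"])
E
```

```text
13.2 [ 0.49430234 -0.0098679   0.10028489] 0.01621593191511132 [-6.35564327e-01  3.07634124e+00  7.58750136e-04] 1.8716905960337806
(((532.1965942382812, -29.592849731445312), (134.19822692871094, 134.52146911621094), 23.113534927368164), np.int64(17388))
[  69  300  262    0   26   88   97   93  108 1064  112   71   86   75
  156  207  250 1466  264  216  232  248  216]
113.34587581227271
```

View pics/w4.png

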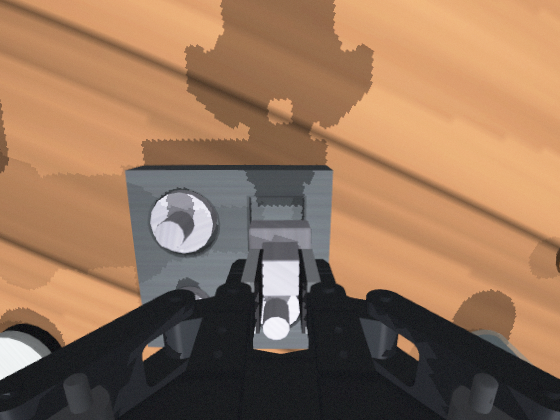

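The wrist view shows the held square die at (280,235), parallel to the carrier's sides, and the square bore's far edge at (277,200). The large die is seated at (183,222).

```bash
cat > sq.py <<'E'
from car import *
import sys
def sq(d,h):
    P=cloud(d); Z=P[...,2]; m=(abs(Z-h)<.004)&(np.hypot(P[...,0]-.4925,P[...,1]+.0135)<.028)
    m=cv2.morphologyEx(m.astype(np.uint8),cv2.MORPH_OPEN,np.ones((3,3))); h=np.median(Z[m>0])
    cs=max(cv2.findContours(m,0,2)[0],key=cv2.contourArea).reshape(-1,2)
    a=np.radians(23.25); M=np.array([[np.cos(a),np.sin(a)],[-np.sin(a),np.cos(a)]])
    q=(cast(d,cs,h)[:,:2]-[.5322,-.0296])@M.T*1000
    # carrier frame, far edge in image = min x' ; sides = y'
    f=q[cs[:,1]<=cs[:,1].min()+2]; s=q[cs[:,1]<cs[:,1].min()+14]
    c=np.array([np.median(f[:,0])+16,(s[:,1].min()+s[:,1].max())/2]); 
    print("h",h,"centre in carrier",c.round(2),"width",np.ptp(s[:,1]),"edge slope deg",np.degrees(np.polyfit(f[:,1],f[:,0],1)[0]),"shift needed world",(([-31,31]-c)@M).round(2))
if __name__=="__main__":
    if sys.argv[1]=="w4": d=dict(np.load("w4.npz"))
    else:
        d=grab("wrist"); o=r.get_obs(); print(o["clock"],o["tcp_pos"],carrier(d))
    sq(d,float(sys.argv[2]))
E
python3 sq.py w4 .079
```

```text
h 0.07885752073167168 centre in carrier [-28.3   33.41] width 30.95049470905779 edge slope deg -0.5398066062384563 shift needed world [-1.53 -3.28]
```

Call:
send_rows([
  {"dx": -1.5,"dy": -3.3,"dz": -10,"rx": 0,"ry": 0,"rz": 0},
  {"dx": -1.5,"dy": -3.3,"dz": -22,"rx": 0,"ry": 0,"rz": 0},
  {"dx": -1.5,"dy": -3.3,"dz": -22,"rx": 0,"ry": 0,"rz": 0},
  {"dx": -1.5,"dy": -3.3,"dz": -22,"rx": 0,"ry": 0,"rz": 0},
  {"dx": -1.5,"dy": -3.3,"dz": -22,"rx": 0,"ry": 0,"rz": 0},
])

```text
clock: 13.62
tcp_pos: [0.4924, -0.0143, 0.0785]
orientation: [-0.633, 3.077, 0.0]
contact_force: [0.9, -0.0, -2.4]
grip_width: 0.0163
gripper_force: 59.1
```

```bash
python3 sq.py live .057
```

```text
13.6667 [ 0.49258204 -0.01431806  0.07869476] (((528.1495361328125, -31.125045776367188), (125.96337890625, 134.1968536376953), 23.183626174926758), np.int64(18466))
h 0.0573542569786043 centre in carrier [-31.46  29.86] width 30.815878537675374 edge slope deg 0.03632119377933802 shift needed world [-0.03  1.22]
```

Call:
send_rows([
  {"dx": 0,"dy": 0.8,"dz": -5,"rx": 0,"ry": 0,"rz": 0},
  {"dx": 0,"dy": 0.8,"dz": -9,"rx": 0,"ry": 0,"rz": 0},
  {"dx": 0,"dy": 0.8,"dz": -13,"rx": 0,"ry": 0,"rz": 0},
  {"dx": 0,"dy": 0.8,"dz": -16,"rx": 0,"ry": 0,"rz": 0},
  {"dx": 0,"dy": 0.8,"dz": -19,"rx": 0,"ry": 0,"rz": 0},
])

```text
clock: 14.08
tcp_pos: [0.492, -0.0138, 0.0589]
orientation: [0.632, -3.077, -0.0]
contact_force: [-0.7, -0.4, -2.8]
grip_width: 0.0164
gripper_force: 59.1
```

Call:
send_rows([
  {"dx": 0,"dy": 0,"dz": -3,"rx": 0,"ry": 0,"rz": 0},
  {"dx": 0,"dy": 0,"dz": -6,"rx": 0,"ry": 0,"rz": 0},
  {"dx": 0,"dy": 0,"dz": -8,"rx": 0,"ry": 0,"rz": 0},
  {"dx": 0,"dy": 0,"dz": -8,"rx": 0,"ry": 0,"rz": 0},
])

```text
clock: 14.42
tcp_pos: [0.4923, -0.014, 0.053]
orientation: [0.631, -3.077, 0.0]
contact_force: [-7.3, -0.4, 22.5]
grip_width: 0.0164
gripper_force: 62.4
```

Call:
send_rows([
  {"dx": 0,"dy": 0,"dz": 2,"rx": 0,"ry": 0,"rz": 0},
  {"dx": 0,"dy": 0,"dz": 2,"rx": 0,"ry": 0,"rz": 0},
  {"dx": 0,"dy": 0,"dz": 2,"rx": 0,"ry": 0,"rz": 0},
  {"dx": 0,"dy": 0,"dz": 2,"rx": 0,"ry": 0,"rz": 0},
], jaw=34)

```text
clock: 14.75
tcp_pos: [0.4922, -0.0138, 0.0532]
orientation: [-0.632, 3.077, -0.0]
contact_force: [-0.9, 0.1, 0.1]
grip_width: 0.034
gripper_force: 0.0
```

Call:
send_rows([
  {"dx": 0,"dy": 0,"dz": 30,"rx": 0,"ry": 0,"rz": 0},
  {"dx": 0,"dy": 0,"dz": 65,"rx": 0,"ry": 0,"rz": 0},
  {"dx": 0,"dy": 0,"dz": 100,"rx": 0,"ry": 0,"rz": -6},
  {"dx": 0,"dy": -20,"dz": 140,"rx": 0,"ry": 0,"rz": -12},
  {"dx": 0,"dy": -40,"dz": 160,"rx": 0,"ry": 0,"rz": -18},
])

```text
clock: 15.17
tcp_pos: [0.4934, -0.0528, 0.2167]
orientation: [-0.14, 3.134, 0.001]
contact_force: [0.9, -0.3, 0.5]
grip_width: 0.0336
gripper_force: 0.0
```

Call:
send_rows([
  {"dx": 0,"dy": -20,"dz": 0,"rx": 0,"ry": 0,"rz": -7},
  {"dx": 0,"dy": -40,"dz": 0,"rx": 0,"ry": 0,"rz": -14},
  {"dx": 0,"dy": -60,"dz": 0,"rx": 0,"ry": 0,"rz": -21},
  {"dx": 0,"dy": -80,"dz": 0,"rx": 0,"ry": 0,"rz": -28},
  {"dx": 0,"dy": -100,"dz": 0,"rx": 0,"ry": 0,"rz": -35},
])

```text
clock: 15.58
tcp_pos: [0.4919, -0.1547, 0.2131]
orientation: [-0.816, -3.034, 0.0]
contact_force: [0.6, -0.3, 0.3]
grip_width: 0.0338
gripper_force: 0.0
```

Call:
send_rows([
  {"dx": 0,"dy": -20,"dz": 0,"rx": 0,"ry": 0,"rz": -7},
  {"dx": 0,"dy": -40,"dz": 0,"rx": 0,"ry": 0,"rz": -14},
  {"dx": 0,"dy": -60,"dz": 0,"rx": 0,"ry": 0,"rz": -21},
  {"dx": 0,"dy": -80,"dz": 0,"rx": 0,"ry": 0,"rz": -28},
  {"dx": 0,"dy": -100,"dz": 0,"rx": 0,"ry": 0,"rz": -35},
])

```text
clock: 16.0
tcp_pos: [0.4919, -0.2546, 0.213]
orientation: [-1.69, -2.648, 0.0]
contact_force: [0.0, -0.4, 0.0]
grip_width: 0.0337
gripper_force: 0.0
```

Call:
send_rows([
  {"dx": 0,"dy": -20,"dz": 0,"rx": 0,"ry": 0,"rz": -7},
  {"dx": 0,"dy": -40,"dz": 0,"rx": 0,"ry": 0,"rz": -14},
  {"dx": 0,"dy": -50,"dz": 0,"rx": 0,"ry": 0,"rz": -21},
  {"dx": 0,"dy": -60,"dz": 0,"rx": 0,"ry": 0,"rz": -28},
  {"dx": 0,"dy": -60,"dz": 0,"rx": 0,"ry": 0,"rz": -35},
])

```text
clock: 16.42
tcp_pos: [0.4914, -0.3162, 0.2131]
orientation: [2.411, 2.013, -0.002]
contact_force: [-0.2, 0.2, -0.0]
grip_width: 0.034
gripper_force: 0.0
```

Call:
send_rows([
  {"dx": 0,"dy": 0,"dz": 0,"rx": 0,"ry": 0,"rz": -7},
  {"dx": 0,"dy": 0,"dz": 0,"rx": 0,"ry": 0,"rz": -14},
  {"dx": 0,"dy": 0,"dz": 0,"rx": 0,"ry": 0,"rz": -21},
  {"dx": 0,"dy": 0,"dz": 0,"rx": 0,"ry": 0,"rz": -28},
  {"dx": 0,"dy": 0,"dz": 0,"rx": 0,"ry": 0,"rz": -35},
])

```text
clock: 16.83
tcp_pos: [0.492, -0.3136, 0.2129]
orientation: [-2.903, -1.199, 0.001]
contact_force: [1.1, -0.2, 0.1]
grip_width: 0.0337
gripper_force: 0.0
```

Call:
send_rows([
  {"dx": 0,"dy": 0,"dz": 0,"rx": 0,"ry": 0,"rz": -7},
  {"dx": 0,"dy": 0,"dz": 0,"rx": 0,"ry": 0,"rz": -14},
  {"dx": 0,"dy": 0,"dz": 0,"rx": 0,"ry": 0,"rz": -20},
  {"dx": 0,"dy": 0,"dz": 0,"rx": 0,"ry": 0,"rz": -20},
  {"dx": 0,"dy": 0,"dz": 0,"rx": 0,"ry": 0,"rz": -20},
])

```text
clock: 17.25
tcp_pos: [0.4921, -0.3135, 0.2129]
orientation: [3.065, 0.691, -0.001]
contact_force: [0.0, -0.2, 0.5]
grip_width: 0.034
gripper_force: 0.0
```

```bash
python3 - <<'E'
from h import *
d=grab("wrist"); o=r.get_obs(); P=cloud(d); Z=P[...,2]; cv2.imwrite("pics/w5.png",d["frame"])
np.savez("w5.npz",**{k:d[k] for k in("frame","K","D","R","t","z_map")})
y=R.from_rotvec(o["orientation"]).apply([0,1,0]); print(o["clock"],o["tcp_pos"],o["joints"][6],"tool y",np.degrees(np.arctan2(y[1],y[0])))
t=grab("top"); Q=cloud(t)
for n,x,yy in(("sq",.491,-.015),("lg",.5152,-.073),("sm",.573,-.047),("ld",.548,.009)):
    m=(np.hypot(Q[...,0]-x,Q[...,1]-yy)<.012)&(Q[...,2]>.045)&(Q[...,2]<.07); print(n,Q[m].mean(0).round(4),m.sum())
E
```

```text
17.3 [ 0.49204165 -0.31358227  0.21301971] -0.31979636376297554 tool y -64.56771773390436
sq [ 0.4912 -0.0157  0.0542] 69
lg [ 0.5144 -0.0731  0.0547] 56
sm [ 0.5729 -0.0473  0.054 ] 57
ld [0.5476 0.0089 0.0544] 56
```

View pics/w5.png

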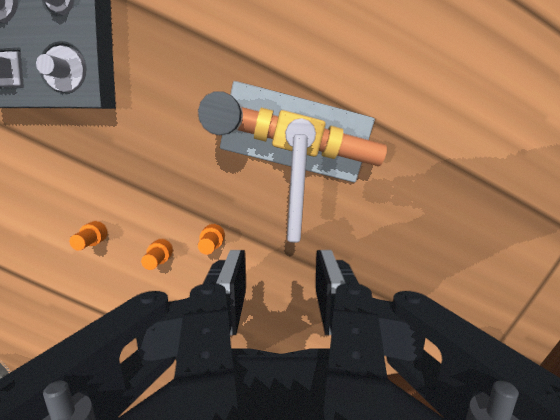

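The wrist view shows the lever bar running from the hub (300,132) to its end (294,240), the bowl at (219,112) and the pipe end at (383,152). All four dies' stem tops read the same height, so all are seated.

```bash
cat > lev.py <<'E'
from h import *
def lev(d):
    P=cloud(d); X,Y,Z=P[...,0],P[...,1],P[...,2]
    reg=np.hypot(X-.555,Y+.297)<.13
    hsv=cv2.cvtColor(d["frame"],cv2.COLOR_BGR2HSV)
    m=(reg&(abs(Z-.078)<.005)&(hsv[...,1]<60)&(hsv[...,2]>100)).astype(np.uint8)
    c=max(cv2.findContours(m,0,2)[0],key=cv2.contourArea).reshape(-1,2)
    w=cast(d,c,.078)[:,:2].astype(np.float32)*1000; rc=cv2.minAreaRect(w); print("bar",rc, m.sum())
    pts=cast(d,np.argwhere(m)[:,::-1],.078)[:,:2]; 
    k=np.hypot(pts[:,0]-.5556,pts[:,1]+.297); q=pts[(k>.025)]
    vx=cv2.fitLine(q.astype(np.float32)*1000,cv2.DIST_HUBER,0,.01,.01).ravel()
    print("bar dir",np.degrees(np.arctan2(vx[1],vx[0]))%180,"pt",vx[2:])
    u=vx[:2]*np.sign(vx[:2]@np.array([-1,-.5])); s=q*1000@u; print("tip",vx[2:]+u*(np.percentile(s,99.7)-vx[2:]@u))
    # hub (higher top)
    h=reg&(Z>.081)&(Z<.1); print("hub",P[h].mean(0) if h.any() else 0,h.sum())
    # bowl top
    b=(np.hypot(X-.54,Y+.232)<.025)&(abs(Z-.072)<.004)
    cb=max(cv2.findContours(b.astype(np.uint8),0,2)[0],key=cv2.contourArea).reshape(-1,2)
    print("bowl",cv2.minEnclosingCircle(cast(d,cb,.072)[:,:2].astype(np.float32)*1000))
    # plate
    pl=(reg&(Z>.003)&(Z<.015)).astype(np.uint8); ys=cv2.findContours(pl,0,2)[0]; cc=np.vstack(ys).reshape(-1,2)
    zz=np.median(Z[pl>0]); print("plate",zz,cv2.minAreaRect(cast(d,cc,zz)[:,:2].astype(np.float32)*1000),pl.sum())
    # copper pipe ridge
    o=(reg&(Z>.040)&(Z<.046)&(hsv[...,1]>100)); 
    v=cv2.fitLine(P[o][:,:2].astype(np.float32)*1000,cv2.DIST_HUBER,0,.01,.01).ravel(); print("pipe",np.degrees(np.arctan2(v[1],v[0])),v[2:],o.sum())
if __name__=="__main__":
    import sys
    lev(dict(np.load(sys.argv[1])) if len(sys.argv)>1 else grab("wrist"))
E
python3 lev.py w5.npz
```

```text
bar ((518.4361572265625, -319.02520751953125), (106.43695831298828, 23.766464233398438), 25.70132827758789) 2056
bar dir 28.944704 pt [ 502.16248 -322.51974]
tip [ 470.24229794 -340.17313932]
hub 0 0
bowl ((541.1461181640625, -232.97715759277344), 18.010398864746094)
plate 0.007985099012353503 ((577.7754516601562, -297.3280944824219), (126.7823486328125, 158.1383056640625), 15.993630409240723) 5242
pipe -78.70732 [ 560.03485 -324.0213 ] 1816
```

```bash
cat > lev2.py <<'E'
from h import *
def run(d):
    P=cloud(d); X,Y,Z=P[...,0],P[...,1],P[...,2]; hsv=cv2.cvtColor(d["frame"],cv2.COLOR_BGR2HSV)
    m=(np.hypot(X-.555,Y+.30)<.115)&(Z>.062)&(Z<.095)&(np.hypot(X-.5411,Y+.233)>.022)
    m=m.astype(np.uint8); n,l,st,_=cv2.connectedComponentsWithStats(m); m=l==1+st[1:,4].argmax()
    A=np.array([554.9,-301.6]); q=P[m]*1000; top=q[q[:,2]>74]
    rr=np.hypot(*(top[:,:2]-A).T)
    for a in range(-10,105,10):
        s=top[(rr>=a)&(rr<a+10)]
        if len(s)>5: print(a,len(s),s.mean(0).round(1),np.degrees(np.arctan2(*(s.mean(0)[:2]-A)[::-1])).round(1)%360)
    b=top[(rr>25)&(rr<90)][:,:2]; c=b.mean(0); u=np.linalg.svd(b-c)[2][0] if len(b)<5000 else 0
    print("pca dir",np.degrees(np.arctan2(u[1],u[0]))%180,c)
    hub=q[(np.hypot(*(q[:,:2]-A).T)<20)]; hb=hub[hub[:,2]>hub[:,2].max()-3]; print("hub top",hb.mean(0),np.median(hb,0),len(hb),np.ptp(hb,0))
    return m
if __name__=="__main__":
    import sys
    run(dict(np.load(sys.argv[1])) if len(sys.argv)>1 else grab("wrist"))
E
python3 lev2.py w5.npz; python3 -c "
from h import *
d=dict(np.load('w5.npz')); print(cast(d,[(300,132),(294,240)],.078), cloud(d)[132,300], cloud(d)[205,297])"
```

```text
0 313 [ 553.7 -302.    76.1] 199.9
10 268 [ 547.3 -305.1   76.5] 204.6
20 173 [ 532.1 -311.    77.5] 202.3
30 169 [ 522.7 -314.9   77.6] 202.4
40 156 [ 513.5 -318.8   77.6] 202.5
50 157 [ 504.3 -322.6   77.5] 202.5
60 155 [ 494.9 -326.4   77.5] 202.4
70 146 [ 485.6 -330.2   77.7] 202.4
80 142 [ 476.5 -334.    77.6] 202.4
90 50 [ 469.9 -336.8   77.4] 202.5
pca dir 22.428169885082326 [ 502.8713832  -323.09964688]
hub top [ 545.21444964 -305.41632499   77.98499123] [ 545.03258705 -305.30693468   77.95891555] 246 [19.99222162 15.11741597  2.95566386]
[[ 0.55620971 -0.30036563  0.078     ]
 [ 0.47014936 -0.33703037  0.078     ]] [ 0.55626696 -0.30055871  0.07468134] [ 0.50008884 -0.32522677  0.07821887]
```

```bash
python3 - <<'E'
from h import *
d=dict(np.load('w5.npz')); P=cloud(d); Z=P[...,2]
m=((abs(Z-.008)<.003)&(np.hypot(P[...,0]-.55,P[...,1]+.29)<.1)); m[:70]=0;m[200:]=0
m=cv2.morphologyEx(m.astype(np.uint8),cv2.MORPH_OPEN,np.ones((3,3)))
a=[]
for nm,rows in (("far",lambda c:np.nonzero(c)[0][0]),("near",lambda c:np.nonzero(c)[0][-1])):
    px=np.array([(u,rows(m[:,u])) for u in range(245,350) if m[:,u].any()],float); w=cast(d,px,.008)[:,:2].astype(np.float32)*1000
    v=cv2.fitLine(w,cv2.DIST_HUBER,0,.01,.01).ravel(); print(nm,np.degrees(np.arctan2(v[1],v[0]))%180,v[2:])
E
```

```text
far 101.131065 [ 587.0901  -286.56653]
near 101.39496 [ 522.0355  -310.10977]
```

Call:
send_rows([
  {"dx": -9,"dy": -18,"dz": -40,"rx": 0,"ry": 0,"rz": -3},
  {"dx": -9,"dy": -18,"dz": -80,"rx": 0,"ry": 0,"rz": -3},
  {"dx": -9,"dy": -18,"dz": -95,"rx": 0,"ry": 0,"rz": -3},
  {"dx": -9,"dy": -18,"dz": -95,"rx": 0,"ry": 0,"rz": -3},
  {"dx": -9,"dy": -18,"dz": -95,"rx": 0,"ry": 0,"rz": -3},
])

```text
clock: 17.77
tcp_pos: [0.4827, -0.3318, 0.1181]
orientation: [-3.082, -0.607, 0.002]
contact_force: [0.7, -0.7, 0.8]
grip_width: 0.0339
gripper_force: 0.0
```

```bash
python3 lev2.py
```

```text
0 802 [ 553.7 -302.    76. ] 196.9
10 641 [ 547.  -305.2   76.6] 204.6
20 417 [ 532.2 -311.2   77.6] 202.8
30 409 [ 522.8 -315.    77.6] 202.7
40 393 [ 513.5 -318.9   77.6] 202.6
50 370 [ 504.3 -322.7   77.5] 202.7
60 347 [ 495.  -326.6   77.6] 202.7
70 328 [ 485.7 -330.2   77.7] 202.5
80 317 [ 476.4 -334.1   77.6] 202.5
90 107 [ 470.  -336.6   77.5] 202.4
pca dir 22.381177256878914 [ 503.52648305 -322.97400502]
hub top [ 545.42968902 -305.5551343    77.96891221] [ 545.49237133 -305.53215491   77.93809669] 634 [19.8661842 15.8468092  2.9989949]
```

Call:
send_rows([
  {"dx": 0,"dy": 0,"dz": -25,"rx": 0,"ry": 0,"rz": 0},
  {"dx": 0,"dy": 0,"dz": -45,"rx": 0,"ry": 0,"rz": 0},
  {"dx": 0,"dy": 0,"dz": -54,"rx": 0,"ry": 0,"rz": 0},
  {"dx": 0,"dy": 0,"dz": -54,"rx": 0,"ry": 0,"rz": 0},
])

```text
clock: 18.15
tcp_pos: [0.4832, -0.3314, 0.0641]
orientation: [-3.082, -0.607, 0.001]
contact_force: [0.3, -0.0, 0.9]
grip_width: 0.034
gripper_force: 0.0
```

Call:
send_rows([
  {"dx": 0,"dy": 0,"dz": 0,"rx": 0,"ry": 0,"rz": 0},
  {"dx": 0,"dy": 0,"dz": 0,"rx": 0,"ry": 0,"rz": 0},
  {"dx": 0,"dy": 0,"dz": 0,"rx": 0,"ry": 0,"rz": 0},
  {"dx": 0,"dy": 0,"dz": 0,"rx": 0,"ry": 0,"rz": 0},
], jaw=6, newtons=25)

```text
clock: 18.48
tcp_pos: [0.4838, -0.3321, 0.0659]
orientation: [3.082, 0.606, 0.003]
contact_force: [-1.0, 1.8, 7.0]
grip_width: 0.0113
gripper_force: 28.7
```

Call:
send_rows([
  {"dx": 3.3,"dy": -7,"dz": 0,"rx": 0,"ry": 0,"rz": 5.65},
  {"dx": 7.2,"dy": -13.6,"dz": 0,"rx": 0,"ry": 0,"rz": 11.3},
  {"dx": 11.8,"dy": -19.7,"dz": 0,"rx": 0,"ry": 0,"rz": 16.95},
  {"dx": 16.9,"dy": -25.4,"dz": 0,"rx": 0,"ry": 0,"rz": 22.6},
  {"dx": 22.6,"dy": -30.6,"dz": 0,"rx": 0,"ry": 0,"rz": 28.25},
])

```text
clock: 18.9
tcp_pos: [0.5065, -0.3623, 0.0659]
orientation: [2.838, 1.347, 0.002]
contact_force: [-1.7, 3.5, 6.3]
grip_width: 0.0112
gripper_force: 28.7
```

Call:
send_rows([
  {"dx": 6.2,"dy": -4.6,"dz": 0,"rx": 0,"ry": 0,"rz": 5.65},
  {"dx": 6.2,"dy": -4.6,"dz": 0,"rx": 0,"ry": 0,"rz": 5.65},
  {"dx": 6.2,"dy": -4.6,"dz": 0,"rx": 0,"ry": 0,"rz": 5.65},
])

```text
clock: 19.15
tcp_pos: [0.5128, -0.3668, 0.0659]
orientation: [2.771, 1.479, 0.003]
contact_force: [-2.4, 4.0, 8.0]
grip_width: 0.0113
gripper_force: 29.6
```

```bash
python3 lev2.py
```

```text
0 1589 [ 554.2 -302.6   76.1] 234.0
10 1305 [ 550.1 -309.5   76.6] 239.1
20 827 [ 541.6 -322.4   77.6] 237.5
30 774 [ 536.2 -330.9   77.6] 237.4
40 722 [ 530.7 -339.2   77.6] 237.2
50 698 [ 525.3 -347.8   77.5] 237.4
60 1553 [ 519.6 -356.9   82.4] 237.5
70 1225 [ 515.3 -363.5   81.3] 237.4
80 795 [ 509.2 -372.7   81.4] 237.2
90 173 [ 505.3 -378.9   77.4] 237.3Traceback (most recent call last):
  File "lev2.py", line 17, in <module>
    run(dict(np.load(sys.argv[1])) if len(sys.argv)>1 else grab("wrist"))
    ~~~^^^^^^^^^^^^^^^^^^^^^^^^^^^^^^^^^^^^^^^^^^^^^^^^^^^^^^^^^^^^^^^^^^
  File "lev2.py", line 12, in run
    print("pca dir",np.degrees(np.arctan2(u[1],u[0]))%180,c)
                                          ~^^^
TypeError: 'int' object is not subscriptable
```

Call:
send_rows([
  {"dx": -1.1,"dy": 0.7,"dz": 0,"rx": 0,"ry": 0,"rz": -1},
  {"dx": -1.1,"dy": 0.7,"dz": 0,"rx": 0,"ry": 0,"rz": -1},
])

```text
clock: 19.37
tcp_pos: [0.5115, -0.3659, 0.0659]
orientation: [2.785, 1.453, 0.002]
contact_force: [-2.0, 4.1, 7.1]
grip_width: 0.0111
gripper_force: 29.0
```

Call:
send_rows([
  {"dx": 0,"dy": 0,"dz": 0,"rx": 0,"ry": 0,"rz": 0},
  {"dx": 0,"dy": 0,"dz": 0,"rx": 0,"ry": 0,"rz": 0},
  {"dx": 0,"dy": 0,"dz": 0,"rx": 0,"ry": 0,"rz": 0},
  {"dx": 0,"dy": 0,"dz": 0,"rx": 0,"ry": 0,"rz": 0},
], jaw=36)

```text
clock: 19.7
tcp_pos: [0.5108, -0.3665, 0.0644]
orientation: [2.785, 1.453, 0.0]
contact_force: [1.0, 0.1, -0.3]
grip_width: 0.036
gripper_force: 0.0
```

Call:
send_rows([
  {"dx": 0,"dy": 0,"dz": 25,"rx": 0,"ry": 0,"rz": 0},
  {"dx": 0,"dy": 0,"dz": 60,"rx": 0,"ry": 0,"rz": 0},
  {"dx": 0,"dy": 0,"dz": 100,"rx": 0,"ry": 0,"rz": 0},
  {"dx": 0,"dy": 0,"dz": 130,"rx": 0,"ry": 0,"rz": 0},
  {"dx": 0,"dy": 0,"dz": 130,"rx": 0,"ry": 0,"rz": 0},
])

```text
clock: 20.12
tcp_pos: [0.5134, -0.3692, 0.2011]
orientation: [2.778, 1.448, 0.009]
contact_force: [0.6, 0.5, -0.3]
grip_width: 0.0364
gripper_force: 0.0
```

Call:
send_rows([
  {"dx": 0,"dy": 0,"dz": 0,"rx": 0,"ry": 0,"rz": 0},
  {"dx": 0,"dy": 0,"dz": 0,"rx": 0,"ry": 0,"rz": 0},
])

```text
clock: 20.28
tcp_pos: [0.5105, -0.3659, 0.1938]
orientation: [-2.784, -1.453, 0.0]
contact_force: [-0.2, -0.3, 0.2]
grip_width: 0.036
gripper_force: 0.0
```

```bash
python3 lev2.py; python3 - <<'E'
from h import *
t=grab("top"); Q=cloud(t); cv2.imwrite("pics/end.png",t["frame"])
for n,x,yy in(("sq",.491,-.015),("lg",.5152,-.073),("sm",.573,-.047),("ld",.548,.009)):
    m=(np.hypot(Q[...,0]-x,Q[...,1]-yy)<.012)&(Q[...,2]>.045)&(Q[...,2]<.07); print(n,Q[m].mean(0).round(4),m.sum())
E
```

```text
0 387 [ 554.2 -302.3   76. ] 228.7
10 313 [ 550.1 -309.5   76.6] 238.9
20 214 [ 541.2 -322.1   77.4] 236.3
30 194 [ 535.7 -330.6   77.6] 236.5
40 191 [ 530.  -338.8   77.6] 236.2
50 192 [ 524.3 -347.1   77.7] 236.1
60 181 [ 518.5 -355.3   77.6] 235.9
70 173 [ 513.1 -363.6   77.6] 236.0
80 166 [ 507.4 -372.    77.6] 236.0
90 65 [ 503.4 -377.9   77.3] 236.0
pca dir 55.71155829813644 [ 523.56985578 -348.17935796]
hub top [ 549.41325199 -310.10642254   77.90534813] [ 549.42806104 -310.10849088   77.84626324] 331 [18.2357863  19.91473574  2.96962047]
sq [ 0.491  -0.0157  0.0548] 70
lg [ 0.5144 -0.0731  0.0548] 56
sm [ 0.573  -0.0473  0.0544] 56
ld [0.5477 0.0088 0.0544] 55
```

View pics/end.png

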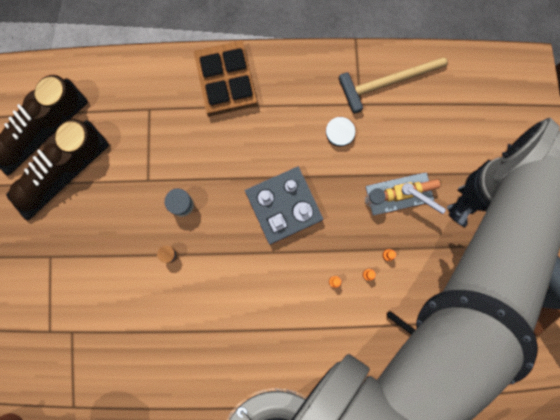

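The final top view shows all four dies in the carrier around (285,205). The lever is half open (408,188 to 445,212), and the jar, spool, tin and orange pieces have not moved.

```bash
python3 -c "
from bench import r
print(r.hand_in())"
```

```text
the job is handed in; nothing more can be done
None
```

The job is handed in: all three dies are fully seated in their matching bores, the air valve was then set to about 45° (measured within a degree), and nothing else was moved; the robot clock read about 20 s of the 70 s allowed.

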